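# Ease open the garlic caddy

### The job

Open the lower and wider of the two steel caddies on the worktop so that the cook can get at the garlic: press the button catch on its lid, then stay on the lid as its spring lifts it and ease it up slowly and gently to its stop, never letting it fly open. Leave it fully open and leave the tall, narrow caddy shut.

Things in the scene. Friction and masses are not known exactly. Their poses are not given: they have to be found in the camera images.
- low_press (a point): top centre of the round black push button (28 mm wide, 8 mm proud) on the lid of the LOW WIDE steel caddy (150 mm front to back, 160 wide, lid top 118 above the worktop, fixed, garlic inside). Shut: 126 mm above the worktop, mid-width, 22 behind the lid's front edge. The frame rides on the lid, not on the button; shut, x points to the back, y along the hinge, z up
- low_lid (a joint): angle of the low caddy's lid: 0 shut and caught, 1.2 rad open at its stop, where the spring keeps it; over 2 rad/s is flying open. Hinge along y at the back edge, 130 mm from low_press along its x and 16 below. The spring lifts with some 4 N at the button: the lid follows fingertips that retreat slowly up and back along the arc on its upper side
- low_button (a joint): travel of the low wide caddy's button into the lid: 0 out, 0.005 m fully in; the catch lets go from about 0.0035 m; it takes about 2 N
- tall_lid (a joint): angle of the lid of the TALL NARROW steel caddy (105 by 105 mm, lid top 169 mm above the worktop, same kind of button and spring lid, fixed in place 0.3 to 0.5 m from the other one, to its left or right): 0 shut; it must stay shut
Mind the look-alikes: they are no part of the job. What is shaped like the part that bears low_press but pink or yellow is not meant.

How it is judged (in metres and radians):
On the way:
1. the button of the low wide caddy is pressed in with the lid still down (value of joint low_button above 0.003 m and value of joint low_lid below 0.2 rad), for 0.04 s.
At the end, for the whole second after the job is handed in: the low wide caddy's lid stands open at its stop (more than 1.1 rad) at rest, and the tall caddy's lid is shut (less than 0.05 rad) (value of joint low_lid above 1.1 rad and velocity of joint low_lid below 0.2 rad/s and value of joint tall_lid below 0.05 rad); the robot touches nothing.
It fails at once if the low caddy's lid flies open (faster than 2.2 rad/s) (velocity of joint low_lid above 2.2 rad/s).
It fails at once if the tall caddy's lid comes open (value of joint tall_lid above 0.1 rad).
It also fails if it takes over 42 s, if anything falls off the work surface, if the arm or the gripper's body presses on something with over 40 N, if the wrist force passes 120 N, or if a joint passes its speed limit or range.

### The arm

A 6-joint arm with a two-finger parallel gripper is mounted at the origin on the work surface. World frame = base frame: x ahead of the robot, y to its left, z up, the work surface at z = 0. Lengths are in mm, angles in rad, forces in N, time in s.
With the tool pointing down it reaches from about 400 to 925 mm from the base axis. Payload 12.5 kg.
Tool frame: the origin (TCP) lies midway between the tips of the shut fingers; the grasp point (between the pads) lies 19 mm behind it; z points along the fingers, y is the line along which they close (so a half turn about z gives the same grasp; the last joint's range is limited). The gripper opens to 95 mm and grips with 3 to 60 N. Pads are 20 mm wide; open, the fingers measure 119 mm over their backs; the gripper's body (75 mm by 180 mm) begins 59 mm behind the grasp point.
Start: joints at [1.039, 0.491, 1.559, -0, 1.092, -0.106], TCP at [258.142, 569.218, 214.661] pointing down, gripper open.
Joint ranges: [-3.1, 3.1], [-0.84, 2.19], [0.05, 2.79], [-1.13, 4.28], [0.06, 2.93], [-2.69, 2.69]. Speed limits (rad/s): [2.22, 2.22, 2.79, 3.14, 3.14, 3.14].

### API

Orientations are given as [roll, pitch, yaw] about the fixed x, y, z axes, in that order (R = Rz(yaw) Ry(pitch) Rx(roll)).
In Python, from cell import * gives the robot as it stands. The module is installed in compiled form; this text tells all that it offers.
- The arm moves only by the tool arm_command, never from a script. Its arguments are lists of equal length, an entry for each row: "delta_pos": the shift along the world's x, y, z in units of 250 mm (1.0 is 250 mm), a list of three; "delta_rot": the turn, a rotation vector about the world's x, y, z in units of 90 degrees (1.0 is 90 degrees), a list of three; "claw": the closure, from 0 (fully open) to 1 (shut). In form: {"delta_pos": [[tx, ty, tz], ...], "delta_rot": [[wx, wy, wz], ...], "claw": [claw, ...]}. A call has exactly 5 rows; each row is the pose to reach, as a shift and turn from the pose commanded when the call began; what a row does not reach only later rows make up. A row lasts 1/12 s, in which the tool goes at most 41.7 mm and 7.16 degrees, less where a joint would pass 70% of its speed; a pose out of reach is approached as far as the arm can. A call with a number of a shift or a turn outside -1 to 1 is refused whole. A call with a gripper value outside its range is refused whole. The fingers move at their own pace and stop on an object; the grip force is fixed at half the most. Time passes only in rows, so rows that repeat a pose let the fingers close, or fill a call up. It gives the time, the measured TCP pose, the force, the opening and the grip force at its end, in the units of the state.
- state(): the state, without advancing time (a new reading comes with each control period).
- read_camera(name): name is "scene" or "side" or "wrist"; returns the picture (480x640x3 uint8, red, green, blue); there is no depth.
- calibration(name): a dict with "camera_matrix" (3x3 intrinsics, pixels), "k1" (the pictures are not rectified: a ray, as slopes to the right and down, at radius r is drawn at 1 + k1 r^2 times it, then the intrinsics apply), "T" (4x4, takes a point from camera to world coordinates). Camera axes: x right, y down, z forward; pixel columns grow to the right and rows downward; lengths in mm; the calibration is good to about 2 mm. A picture is of the moment at which its call begins: read the wrist's pose just before it. calibration takes no time and is no camera call; for the wrist camera it gives the pose at the moment of the call.
- job_done(): hands the job in; it is judged then, once.
The state is a dict: "t": time; "joints": joint angles; "qvel": joint speeds; "tau": joint torques, N m; "eef_pos": TCP position; "tcp_rot": TCP orientation; "ft_force": force on the tool from outside, world axes, zero at the start; "moment": the same for the moment, N m; "opening": opening from 0.0 (shut) to 1.0 (fully open); "grip_force": force on a finger pad.
Only numpy, scipy, OpenCV 4.12 (cv2) and the standard library are available. Lean on these libraries where they do the work, as an engineer would, in place of code of your own. Each camera call takes 0.05 s, during which the arm holds its last target. There are 200 camera calls.

## Working session

There is one attempt and no reset: what is moved stays moved. The work goes in short steps, Python scripts to look and compute and a tool call to move; the robot and the scene stay as the last step left them, time stands still between calls to the robot, and variables do not carry over. Pictures are saved under pics/ and viewed, at most 10 in all, crops included, and the job is handed in when it is done.

Besides the shell and the picture viewer there is one more tool, called after "Request:" by a JSON object that holds its "fn" and its "kwargs", one argument or row to a line. arm_command: Moves the arm, as the interface text tells. Shifts and turns lie within -1 to 1; 1 stands for 250 mm of shift or 90 degrees of turn. Its arguments: {"type":"object","properties":{"delta_pos":{"type":"array"},"delta_rot":{"type":"array"},"claw":{"type":"array"}},"required":["delta_pos","delta_rot","claw"]}

```bash
mkdir -p pics; python3 - <<'E'
from cell import *
import cv2,numpy as np
a=read_camera("scene");b=read_camera("side")
np.save("scene.npy",a);np.save("side.npy",b)
cv2.imwrite("pics/scene.png",a[:,:,::-1]);cv2.imwrite("pics/side.png",b[:,:,::-1])
for n in("scene","side","wrist"):
    c=calibration(n);print(n,c["camera_matrix"],c["k1"],np.round(c["T"],3))
s=state();print(s)
E
```

```text
scene [[438.50694588   0.         327.36818564]
 [  0.         438.50694588 240.42586439]
 [  0.           0.           1.        ]] -0.05621305310785813 [[-5.58000e-01  6.67000e-01 -4.94000e-01  8.18598e+02]
 [ 8.30000e-01  4.58000e-01 -3.18000e-01  1.96572e+02]
 [ 1.40000e-02 -5.88000e-01 -8.09000e-01  6.80290e+02]
 [ 0.00000e+00  0.00000e+00  0.00000e+00  1.00000e+00]]
side [[486.72125478   0.         315.44273365]
 [  0.         486.72125478 248.66972587]
 [  0.           0.           1.        ]] -0.03478810477892014 [[ 9.07000e-01 -2.49000e-01  3.38000e-01  1.39369e+02]
 [-4.20000e-01 -5.35000e-01  7.33000e-01 -6.81413e+02]
 [-2.00000e-03 -8.07000e-01 -5.91000e-01  6.74497e+02]
 [ 0.00000e+00  0.00000e+00  0.00000e+00  1.00000e+00]]
wrist [[336.09531334   0.         313.22662291]
 [  0.         336.09531334 236.49280042]
 [  0.           0.           1.        ]] 0.018694944606766746 [[ 4.13000e-01  8.74000e-01  2.56000e-01  1.86081e+02]
 [ 9.11000e-01 -3.96000e-01 -1.15000e-01  6.02582e+02]
 [ 1.00000e-03  2.81000e-01 -9.60000e-01  3.83322e+02]
 [ 0.00000e+00  0.00000e+00  0.00000e+00  1.00000e+00]]
{'t': 0.1, 'joints': array([ 1.03943462e+00,  4.91509087e-01,  1.55937238e+00,  2.34209335e-06,
        1.09169930e+00, -1.05631764e-01]), 'qvel': array([ 0.00034267, -0.00158315, -0.00290314,  0.00022137, -0.00074201,
        0.00098579]), 'tau': array([ 3.31912997e-03, -6.13620901e+01, -2.58604288e+01,  6.93854992e-02,
        4.70413954e-02, -1.09693315e-04]), 'eef_pos': array([258.0077671 , 569.03347277, 214.11964403]), 'tcp_rot': array([-3.14061027e+00, -1.06247795e-04,  2.71586158e+00]), 'ft_force': array([-0.30943555,  0.09300255, -0.38497872]), 'moment': array([-0.05394151, -0.06577966,  0.04551537]), 'grip_force': 0.0, 'opening': 1.0011833535625168}
```

View pics/scene.png

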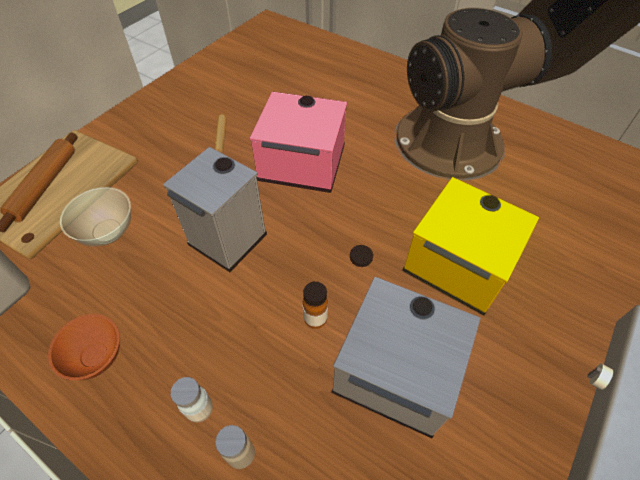

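View pics/side.png

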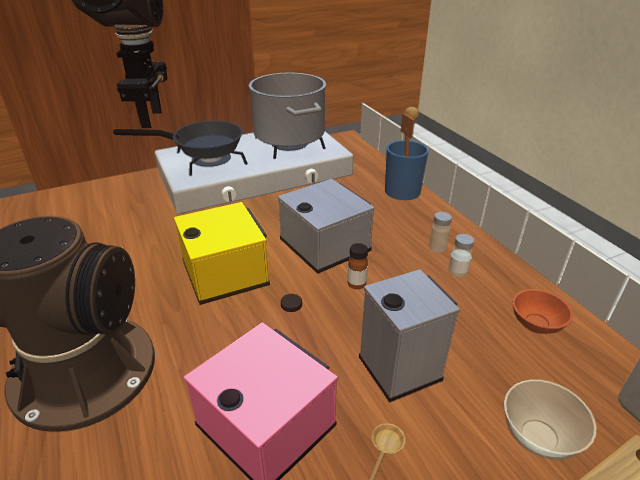

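Candidates: the low grey caddy (scene 423,307; side 305,208), the tall grey one (scene 224,165; side 393,301), and the pink (306,101) and yellow (490,203) look-alikes. The first is grey, low and wide, so it fits. I'll confirm it in a crop and measure it.

```bash
cat > h.py <<'E'
import numpy as np,cv2
from cell import *
def ray(n,uv,c=None):
    c=c or calibration(n);K=c["camera_matrix"]
    d=(np.array(uv,float)-K[:2,2])/K[0,0]; p=d.copy()
    for _ in range(20): p=d/(1+c["k1"]*(p@p))
    T=c["T"];v=T[:3,:3]@np.array([p[0],p[1],1]);return T[:3,3],v/np.linalg.norm(v)
def tri(r1,r2):
    A=np.stack([r1[1],-r2[1]],1);s=np.linalg.lstsq(A,r2[0]-r1[0],rcond=None)[0]
    a=r1[0]+s[0]*r1[1];b=r2[0]+s[1]*r2[1];return (a+b)/2,np.linalg.norm(a-b)
def onz(r,z): return r[0]+r[1]*(z-r[0][2])/r[1][2]
def proj(n,P):
    c=calibration(n);T=c["T"];q=T[:3,:3].T@(np.array(P)-T[:3,3]);p=q[:2]/q[2];p=p*(1+c["k1"]*(p@p));return p*c["camera_matrix"][0,0]+c["camera_matrix"][:2,2]
def blob(im,uv,r=22,th=60):
    x,y=uv;m=(im[y-r:y+r,x-r:x+r].max(2)<th).astype(np.uint8)
    n,l,s,c=cv2.connectedComponentsWithStats(m);k=l[r,r]
    if k==0:k=1+np.argmax(s[1:,4])
    return c[k]+[x-r,y-r],s[k]
E
python3 - <<'E'
from h import *
a=np.load("scene.npy");b=np.load("side.npy")
for nm,u,v in(("low",(423,307),(305,208)),("tall",(224,165),(393,301)),("yellow",(490,203),(192,233))):
    (p,s1),(q,s2)=blob(a,u),blob(b,v,14);print(nm,p,s1[2:],q,s2[2:],tri(ray("scene",p),ray("side",q)))
C=np.hstack([cv2.resize(a[265:445,320:500],(400,400),interpolation=3),cv2.resize(b[170:280,265:385][:110,:],(400,367),interpolation=3)[:367].__class__ and cv2.copyMakeBorder(cv2.resize(b[170:280,265:385],(400,367),interpolation=3),0,33,0,0,cv2.BORDER_CONSTANT)])
cv2.imwrite("pics/crop.png",C[:,:,::-1])
E
```

```text
low [422.17192982 306.24561404] [ 20  19 285] [304.30588235 206.82352941] [14  9 85] (array([498.0330951 , 153.26242482, 123.05972741]), np.float64(0.7129164155271637))
tall [223.13661202 164.08196721] [ 17  13 183] [392.78301887 300.64622642] [ 19  14 212] (array([ 477.02926757, -230.425333  ,  172.91303108]), np.float64(0.5186801056085567))
yellow [490.06766917 201.65413534] [ 16  13 133] [191.04 232.6 ] [15 10 75] (array([251.44134618, 160.37034553, 121.76529483]), np.float64(0.1433839919150856))
```

View pics/crop.png

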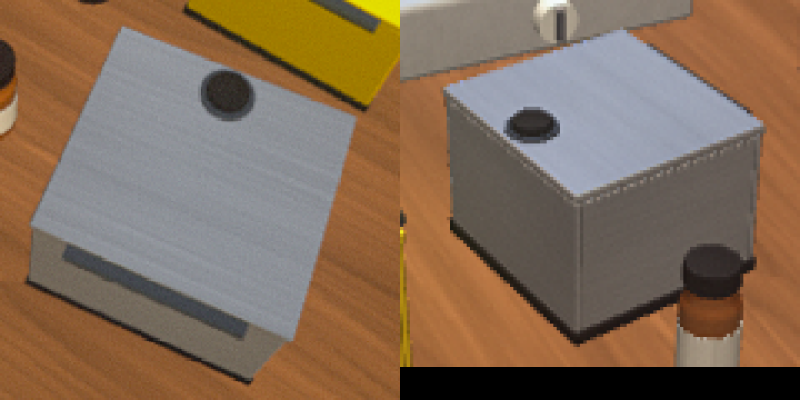

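```bash
python3 - <<'E'
from h import *
S=[(374.5,277.2),(479.8,318.6),(451.9,418.5),(334.4,366.3)]
D=[(318.1,229.1),(278.5,197),(331,179.3),(373.9,208.1)]
P=[]
for u,v in zip(S,D):
    p,e=tri(ray("scene",u),ray("side",v));q=onz(ray("scene",u),118);q2=onz(ray("side",v),118);P.append((q+q2)/2);print(p.round(1),e.round(1),q.round(1),q2.round(1))
P=np.array(P);L=[np.linalg.norm(P[i]-P[i-1]) for i in range(4)];print(L)
x=(P[2]+P[3]-P[0]-P[1]);print("x dir",np.arctan2(x[1],x[0]));x/=np.linalg.norm(x)
y=P[1]-P[0]+P[2]-P[3];print("y dir-90",np.arctan2(-y[0],y[1]))
c=P.mean(0);print("centre",c,"button from corners",c-x*(75-22),"side view of tops")
E
```

```text
[491.8  70.7 117. ] 2.1 [491.4  71.5 118. ] [491.7  68.4 118. ]
[466.3 229.9 115.9] 3.1 [466.1 230.6 118. ] [465.8 224.4 118. ]
[613.5 255.4 114.9] 0.8 [614.2 255.4 118. ] [611.1 249.8 118. ]
[639.4  96.2 115. ] 1.6 [639.7  97.2 118. ] [637.2  91.3 118. ]
[np.float64(148.91869027652456), np.float64(159.67425609723261), np.float64(148.82385752751608), np.float64(160.3793384710154)]
x dir 0.1666921814510304
y dir-90 0.16150860734975364
centre [552.16401536 161.06237318 118.        ] button from corners [499.89864845 152.26854461 118.        ] side view of tops
```

The crop confirms it: a low, wide grey caddy with the button near its front edge, and the lid corners measure 149 x 160 mm. The button is at about (499, 152.5, 126) and lid x points at yaw 0.164. First I lift, turn and close the fingers.

Request:
{"fn": "arm_command", "kwargs": {
  "delta_pos": [
    [0, 0, 0.15],
    [0, 0, 0.3],
    [0, 0, 0.45],
    [0, 0, 0.6],
    [0, 0, 0.7]
  ],
  "delta_rot": [
    [0, 0, 0.075],
    [0, 0, 0.15],
    [0, 0, 0.225],
    [0, 0, 0.3],
    [0, 0, 0.375]
  ],
  "claw": [1, 1, 1, 1, 1]
}}

```text
t: 0.52
eef_pos: [258.1, 569.2, 393.3]
tcp_rot: [3.139, 0.002, -2.973]
ft_force: [1.1, 0.1, -0.1]
opening: 0.708
grip_force: 0.0
```

Request:
{"fn": "arm_command", "kwargs": {
  "delta_pos": [
    [0.07, -0.15, 0],
    [0.14, -0.3, 0],
    [0.21, -0.45, 0],
    [0.28, -0.6, 0],
    [0.35, -0.75, 0]
  ],
  "delta_rot": [
    [0, 0, 0],
    [0, 0, 0],
    [0, 0, 0],
    [0, 0, 0],
    [0, 0, 0]
  ],
  "claw": [1, 1, 1, 1, 1]
}}

```text
t: 0.93
eef_pos: [345.8, 379.9, 389.4]
tcp_rot: [-3.141, -0.0, -2.978]
ft_force: [1.0, 0.3, 0.7]
opening: 0.354
grip_force: 0.0
```

Request:
{"fn": "arm_command", "kwargs": {
  "delta_pos": [
    [0.1, -0.13, 0],
    [0.22, -0.27, 0],
    [0.34, -0.4, 0],
    [0.47, -0.55, 0],
    [0.62, -0.7, 0]
  ],
  "delta_rot": [
    [0, 0, 0],
    [0, 0, 0],
    [0, 0, 0],
    [0, 0, 0],
    [0, 0, 0]
  ],
  "claw": [1, 1, 1, 1, 1]
}}

```text
t: 1.35
eef_pos: [483.1, 223.6, 389.7]
tcp_rot: [3.141, -0.0, -2.978]
ft_force: [-0.2, 0.6, -0.4]
opening: 0.022
grip_force: 0.0
```

Request:
{"fn": "arm_command", "kwargs": {
  "delta_pos": [
    [0, -0.1, -0.1],
    [0, -0.2, -0.2],
    [0, -0.2, -0.3],
    [0, -0.2, -0.3],
    [0, -0.2, -0.3]
  ],
  "delta_rot": [
    [0, 0, 0],
    [0, 0, 0],
    [0, 0, 0],
    [0, 0, 0],
    [0, 0, 0]
  ],
  "claw": [1, 1, 1, 1, 1]
}}

```text
t: 1.77
eef_pos: [482.3, 175.5, 314.5]
tcp_rot: [3.141, -0.002, -2.979]
ft_force: [-0.5, -0.0, 0.0]
opening: 0.002
grip_force: 0.0
```

```bash
python3 - <<'E'
from h import *
s=state();print(s["t"],s["eef_pos"],s["tcp_rot"],s["ft_force"],s["joints"].round(2))
c=calibration("wrist");w=read_camera("wrist");cv2.imwrite("pics/w1.png",w[:,:,::-1])
np.savez("w1.npz",w=w,T=c["T"]);g=proj("wrist",(498.5,152.5,126));print(g)
p,st=blob(w,tuple(g.astype(int)),45);print(p,st,onz(ray("wrist",p,c),124),tri(ray("wrist",p,c),ray("scene",(422.2,306.2))))
E
```

```text
1.7667 [482.25141706 175.51219864 314.51906741] [ 3.14144939e+00 -1.82980365e-03 -2.97893131e+00] [-0.53038139 -0.00175207  0.04116629] [ 0.22  0.24  1.68  0.    1.22 -1.51]
[288.78513343 223.71205631]
[290.88531187 223.83501006] [ 36  34  25  25 497] [497.59373082 154.17269432 124.        ] (array([497.7784515 , 153.81820923, 123.38138264]), np.float64(0.6785638150896975))
```

View pics/w1.png

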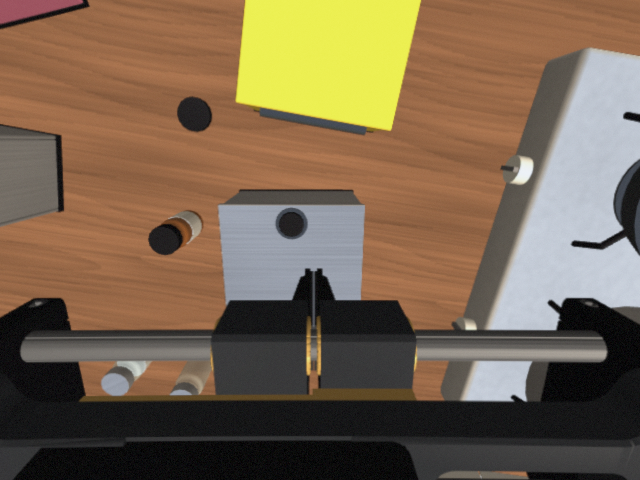

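The wrist view shows the button at (291,224), with the lid square to the image. All three views give the button at about (498, 153.5, 124-126). Next I go to above it.

Request:
{"fn": "arm_command", "kwargs": {
  "delta_pos": [
    [0.04, -0.04, -0.12],
    [0.074, -0.086, -0.26],
    [0.074, -0.086, -0.4],
    [0.074, -0.086, -0.53],
    [0.074, -0.086, -0.63]
  ],
  "delta_rot": [
    [0, 0, 0],
    [0, 0, 0],
    [0, 0, 0],
    [0, 0, 0],
    [0, 0, 0]
  ],
  "claw": [1, 1, 1, 1, 1]
}}

```text
t: 2.23
eef_pos: [501.3, 154.9, 156.5]
tcp_rot: [3.141, 0.001, -2.977]
ft_force: [0.9, 0.8, 0.0]
opening: 0.007
grip_force: 0.0
```

Request:
{"fn": "arm_command", "kwargs": {
  "delta_pos": [
    [0, 0, -0.01],
    [0, 0, -0.02],
    [0, 0, -0.03],
    [0, 0, -0.04],
    [0, 0, -0.04]
  ],
  "delta_rot": [
    [0, 0, 0],
    [0, 0, 0],
    [0, 0, 0],
    [0, 0, 0],
    [0, 0, 0]
  ],
  "claw": [1, 1, 1, 1, 1]
}}

```text
t: 2.65
eef_pos: [501.4, 154.4, 148.3]
tcp_rot: [3.141, 0.002, -2.978]
ft_force: [-0.7, -0.0, 0.8]
opening: 0.002
grip_force: 0.0
```

```bash
python3 - <<'E'
from h import *
s=state();print(s["t"],s["eef_pos"],s["tcp_rot"],s["ft_force"])
w=read_camera("wrist");d=read_camera("side");
g=proj("side",(500,154,126)).astype(int);x,y=g
C=np.hstack([cv2.resize(w[150:350,210:410],(400,400)),cv2.resize(d[y-50:y+50,x-50:x+50],(400,400),interpolation=3)])
cv2.imwrite("pics/w2.png",C[:,:,::-1])
E
```

```text
2.65 [501.37697999 154.36972328 148.3282802 ] [ 3.14147740e+00  2.15157196e-03 -2.97802436e+00] [-0.66115412 -0.04583599  0.7594519 ]
```

View pics/w2.png

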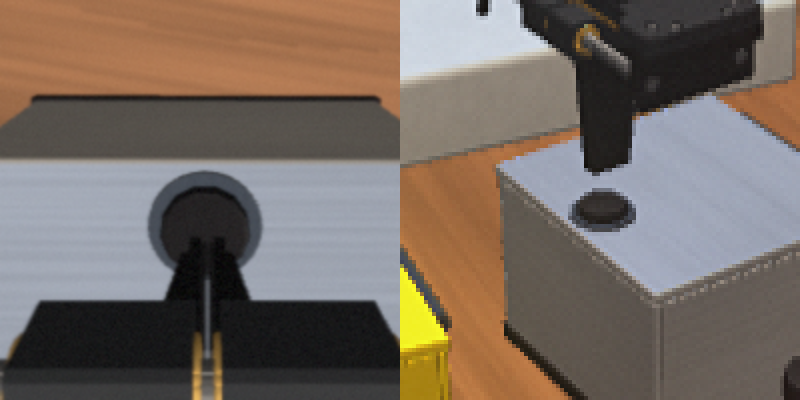

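Left half: the tip is over the button, at crop (205,225). Right half: the fingertip hangs just above the button, at crop (605,210). Descending.

Request:
{"fn": "arm_command", "kwargs": {
  "delta_pos": [
    [0, 0, -0.02],
    [0, 0, -0.04],
    [0, 0, -0.06],
    [0, 0, -0.07],
    [0, 0, -0.076]
  ],
  "delta_rot": [
    [0, 0, 0],
    [0, 0, 0],
    [0, 0, 0],
    [0, 0, 0],
    [0, 0, 0]
  ],
  "claw": [1, 1, 1, 1, 1]
}}

```text
t: 3.17
eef_pos: [500.6, 154.0, 127.5]
tcp_rot: [3.142, -0.001, -2.978]
ft_force: [0.2, -0.5, -0.3]
opening: 0.002
grip_force: 0.0
```

Request:
{"fn": "arm_command", "kwargs": {
  "delta_pos": [
    [0, 0, -0.004],
    [0, 0, -0.008],
    [0, 0, -0.012],
    [0, 0, -0.016],
    [0, 0, -0.016]
  ],
  "delta_rot": [
    [0, 0, 0],
    [0, 0, 0],
    [0, 0, 0],
    [0, 0, 0],
    [0, 0, 0]
  ],
  "claw": [1, 1, 1, 1, 1]
}}

```text
t: 3.58
eef_pos: [500.9, 154.1, 124.2]
tcp_rot: [3.142, 0.0, -2.978]
ft_force: [-1.0, -0.4, 3.5]
opening: 0.006
grip_force: 1.8
```

Request:
{"fn": "arm_command", "kwargs": {
  "delta_pos": [
    [0, 0, -0.004],
    [0, 0, -0.008],
    [0, 0, -0.012],
    [0, 0, -0.016],
    [0, 0, -0.018]
  ],
  "delta_rot": [
    [0, 0, 0],
    [0, 0, 0],
    [0, 0, 0],
    [0, 0, 0],
    [0, 0, 0]
  ],
  "claw": [1, 1, 1, 1, 1]
}}

```text
t: 4.0
eef_pos: [500.8, 154.1, 120.9]
tcp_rot: [3.142, 0.001, -2.978]
ft_force: [-8.5, -2.4, 26.1]
opening: 0.005
grip_force: 13.0
```

```bash
python3 - <<'E'
import numpy as np
yaw=.164;x=np.array([np.cos(yaw),np.sin(yaw),0]);y=np.array([-x[1],x[0],0])
R=lambda t:np.array([[np.cos(t),np.sin(t)],[-np.sin(t),np.cos(t)]]) # (x,z)
r0=np.array([-127,11.]);A=.75;h=np.array([-9.,0])
def pose(t):
    a=min(t,A);p=R(t)@(r0+h)-R(a)@h;return p[0]*x+np.array([0,0,p[1]]),a
for k in range(9):
    p0,a0=pose(.15*k);P=[];Q=[]
    for j in range(1,6):
        p,a=pose(.15*k+.03*j);P.append(((p-p0)/250).round(3).tolist());Q.append(((a-a0)*y/(np.pi/2)).round(3).tolist())
    print(P,Q)
E
```

```text
[[0.002, 0.0, 0.015], [0.004, 0.001, 0.03], [0.006, 0.001, 0.045], [0.009, 0.001, 0.06], [0.012, 0.002, 0.075]] [[-0.003, 0.019, 0.0], [-0.006, 0.038, 0.0], [-0.009, 0.057, 0.0], [-0.012, 0.075, 0.0], [-0.016, 0.094, 0.0]]
[[0.004, 0.001, 0.015], [0.008, 0.001, 0.03], [0.013, 0.002, 0.044], [0.018, 0.003, 0.058], [0.023, 0.004, 0.073]] [[-0.003, 0.019, 0.0], [-0.006, 0.038, 0.0], [-0.009, 0.057, 0.0], [-0.012, 0.075, 0.0], [-0.016, 0.094, 0.0]]
[[0.006, 0.001, 0.014], [0.012, 0.002, 0.028], [0.019, 0.003, 0.042], [0.026, 0.004, 0.055], [0.034, 0.006, 0.068]] [[-0.003, 0.019, 0.0], [-0.006, 0.038, 0.0], [-0.009, 0.057, 0.0], [-0.012, 0.075, 0.0], [-0.016, 0.094, 0.0]]
[[0.008, 0.001, 0.013], [0.016, 0.003, 0.026], [0.025, 0.004, 0.038], [0.034, 0.006, 0.051], [0.043, 0.007, 0.063]] [[-0.003, 0.019, 0.0], [-0.006, 0.038, 0.0], [-0.009, 0.057, 0.0], [-0.012, 0.075, 0.0], [-0.016, 0.094, 0.0]]
[[0.01, 0.002, 0.012], [0.02, 0.003, 0.023], [0.03, 0.005, 0.034], [0.041, 0.007, 0.045], [0.052, 0.009, 0.055]] [[-0.003, 0.019, 0.0], [-0.006, 0.038, 0.0], [-0.009, 0.057, 0.0], [-0.012, 0.075, 0.0], [-0.016, 0.094, 0.0]]
[[0.012, 0.002, 0.011], [0.024, 0.004, 0.021], [0.037, 0.006, 0.031], [0.05, 0.008, 0.041], [0.063, 0.011, 0.05]] [[-0.0, 0.0, 0.0], [-0.0, 0.0, 0.0], [-0.0, 0.0, 0.0], [-0.0, 0.0, 0.0], [-0.0, 0.0, 0.0]]
[[0.014, 0.002, 0.009], [0.027, 0.005, 0.017], [0.041, 0.007, 0.025], [0.056, 0.009, 0.033], [0.07, 0.012, 0.04]] [[-0.0, 0.0, 0.0], [-0.0, 0.0, 0.0], [-0.0, 0.0, 0.0], [-0.0, 0.0, 0.0], [-0.0, 0.0, 0.0]]
[[0.015, 0.002, 0.007], [0.03, 0.005, 0.013], [0.045, 0.007, 0.019], [0.06, 0.01, 0.024], [0.075, 0.012, 0.029]] [[-0.0, 0.0, 0.0], [-0.0, 0.0, 0.0], [-0.0, 0.0, 0.0], [-0.0, 0.0, 0.0], [-0.0, 0.0, 0.0]]
[[0.016, 0.003, 0.004], [0.031, 0.005, 0.008], [0.047, 0.008, 0.012], [0.063, 0.01, 0.015], [0.079, 0.013, 0.017]] [[-0.0, 0.0, 0.0], [-0.0, 0.0, 0.0], [-0.0, 0.0, 0.0], [-0.0, 0.0, 0.0], [-0.0, 0.0, 0.0]]
```

Request:
{"fn": "arm_command", "kwargs": {
  "delta_pos": [
    [0.002, 0.0, 0.015],
    [0.004, 0.001, 0.03],
    [0.006, 0.001, 0.045],
    [0.009, 0.001, 0.06],
    [0.012, 0.002, 0.075]
  ],
  "delta_rot": [
    [-0.003, 0.019, 0.0],
    [-0.006, 0.038, 0.0],
    [-0.009, 0.057, 0.0],
    [-0.012, 0.075, 0.0],
    [-0.016, 0.094, 0.0]
  ],
  "claw": [1, 1, 1, 1, 1]
}}

```text
t: 4.42
eef_pos: [503.8, 154.6, 138.7]
tcp_rot: [-3.141, -0.151, -2.978]
ft_force: [-2.0, -1.6, 3.9]
opening: 0.002
grip_force: 1.7
```

```bash
python3 - <<'E'
from h import *
s=state();print(s["t"],s["eef_pos"],s["tcp_rot"],s["ft_force"])
d=read_camera("side");x,y=proj("side",(550,160,140)).astype(int)
cv2.imwrite("pics/s3.png",cv2.resize(d[y-70:y+70,x-80:x+80],(640,560),interpolation=3)[:,:,::-1])
E
```

```text
4.4167 [503.75002239 154.58033077 138.67637271] [-3.14097921 -0.15129545 -2.97848652] [-1.97212093 -1.57599242  3.87442587]
```

View pics/s3.png

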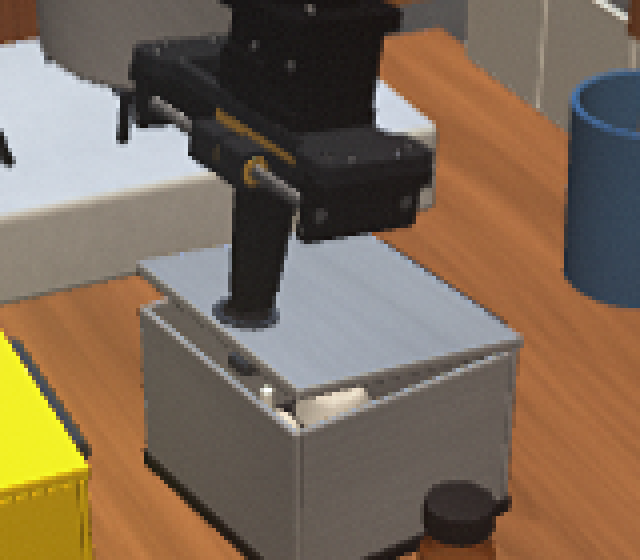

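The lid has popped up a little, with garlic visible under it, and it is following the fingertip, which stays on the button at crop (248,315) with 4 N of contact. I continue along the arc.

Request:
{"fn": "arm_command", "kwargs": {
  "delta_pos": [
    [0.004, 0.001, 0.015],
    [0.008, 0.001, 0.03],
    [0.013, 0.002, 0.044],
    [0.018, 0.003, 0.058],
    [0.023, 0.004, 0.073]
  ],
  "delta_rot": [
    [-0.003, 0.019, 0.0],
    [-0.006, 0.038, 0.0],
    [-0.009, 0.057, 0.0],
    [-0.012, 0.075, 0.0],
    [-0.016, 0.094, 0.0]
  ],
  "claw": [1, 1, 1, 1, 1]
}}

```text
t: 4.88
eef_pos: [509.9, 155.6, 156.8]
tcp_rot: [-3.14, -0.3, -2.979]
ft_force: [-0.0, 0.0, 1.9]
opening: 0.002
grip_force: 1.4
```

Request:
{"fn": "arm_command", "kwargs": {
  "delta_pos": [
    [0.006, 0.001, 0.014],
    [0.012, 0.002, 0.028],
    [0.019, 0.003, 0.042],
    [0.026, 0.004, 0.055],
    [0.034, 0.006, 0.068]
  ],
  "delta_rot": [
    [-0.003, 0.019, 0.0],
    [-0.006, 0.038, 0.0],
    [-0.009, 0.057, 0.0],
    [-0.012, 0.075, 0.0],
    [-0.016, 0.094, 0.0]
  ],
  "claw": [1, 1, 1, 1, 1]
}}

```text
t: 5.3
eef_pos: [518.3, 157.1, 173.7]
tcp_rot: [-3.139, -0.45, -2.979]
ft_force: [-0.3, -1.4, 3.1]
opening: 0.003
grip_force: 1.2
```

Request:
{"fn": "arm_command", "kwargs": {
  "delta_pos": [
    [0.008, 0.001, 0.013],
    [0.016, 0.003, 0.026],
    [0.025, 0.004, 0.038],
    [0.034, 0.006, 0.051],
    [0.043, 0.007, 0.063]
  ],
  "delta_rot": [
    [-0.003, 0.019, 0.0],
    [-0.006, 0.038, 0.0],
    [-0.009, 0.057, 0.0],
    [-0.012, 0.075, 0.0],
    [-0.016, 0.094, 0.0]
  ],
  "claw": [1, 1, 1, 1, 1]
}}

```text
t: 5.72
eef_pos: [529.2, 158.9, 189.3]
tcp_rot: [-3.138, -0.599, -2.979]
ft_force: [-0.4, 0.1, 2.3]
opening: 0.001
grip_force: 0.9
```

Request:
{"fn": "arm_command", "kwargs": {
  "delta_pos": [
    [0.01, 0.002, 0.012],
    [0.02, 0.003, 0.023],
    [0.03, 0.005, 0.034],
    [0.041, 0.007, 0.045],
    [0.052, 0.009, 0.055]
  ],
  "delta_rot": [
    [-0.003, 0.019, 0.0],
    [-0.006, 0.038, 0.0],
    [-0.009, 0.057, 0.0],
    [-0.012, 0.075, 0.0],
    [-0.016, 0.094, 0.0]
  ],
  "claw": [1, 1, 1, 1, 1]
}}

```text
t: 6.13
eef_pos: [542.2, 161.1, 203.0]
tcp_rot: [-3.137, -0.749, -2.98]
ft_force: [0.0, 0.2, 2.2]
opening: 0.006
grip_force: 0.8
```

```bash
python3 - <<'E'
from h import *
s=state();print(s["t"],s["eef_pos"],s["tcp_rot"],s["ft_force"],s["joints"].round(2))
d=read_camera("side");x,y=proj("side",(560,160,180)).astype(int)
cv2.imwrite("pics/s4.png",cv2.resize(d[y-70:y+70,x-80:x+80],(640,560),interpolation=3)[:,:,::-1])
E
```

```text
6.1333 [542.21155476 161.10223925 202.99220058] [-3.13675342 -0.74936169 -2.98036737] [0.00736621 0.22440888 2.19299923] [ 0.17  0.75  1.29  0.    1.85 -1.56]
```

View pics/s4.png

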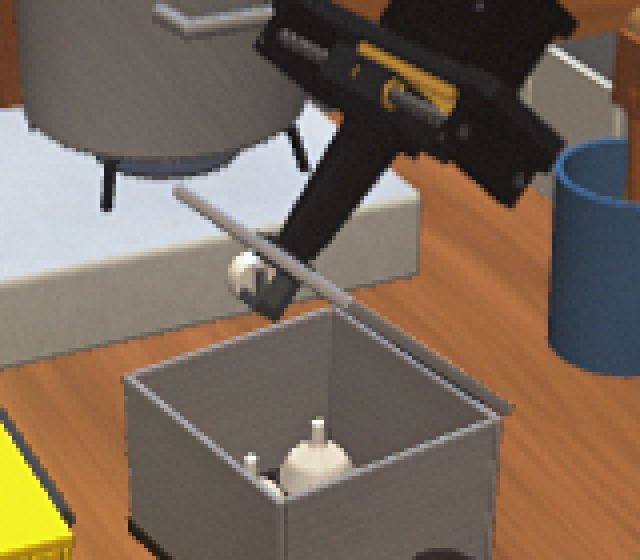

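The lid stands at about 0.75 rad with the fingertip still seated on it, and the garlic is visible. I continue with the tilt held constant.

Request:
{"fn": "arm_command", "kwargs": {
  "delta_pos": [
    [0.012, 0.002, 0.011],
    [0.024, 0.004, 0.021],
    [0.037, 0.006, 0.031],
    [0.05, 0.008, 0.041],
    [0.063, 0.011, 0.05]
  ],
  "delta_rot": [
    [0, 0, 0],
    [0, 0, 0],
    [0, 0, 0],
    [0, 0, 0],
    [0, 0, 0]
  ],
  "claw": [1, 1, 1, 1, 1]
}}

```text
t: 6.6
eef_pos: [557.9, 163.9, 216.1]
tcp_rot: [-3.137, -0.748, -2.98]
ft_force: [1.0, -0.9, 0.4]
opening: 0.002
grip_force: 0.4
```

Request:
{"fn": "arm_command", "kwargs": {
  "delta_pos": [
    [0.014, 0.002, 0.009],
    [0.027, 0.005, 0.017],
    [0.041, 0.007, 0.025],
    [0.056, 0.009, 0.033],
    [0.07, 0.012, 0.04]
  ],
  "delta_rot": [
    [0, 0, 0],
    [0, 0, 0],
    [0, 0, 0],
    [0, 0, 0],
    [0, 0, 0]
  ],
  "claw": [1, 1, 1, 1, 1]
}}

```text
t: 7.02
eef_pos: [575.4, 166.9, 225.9]
tcp_rot: [-3.137, -0.749, -2.98]
ft_force: [-0.7, 0.1, 0.8]
opening: 0.005
grip_force: 0.3
```

Request:
{"fn": "arm_command", "kwargs": {
  "delta_pos": [
    [0.015, 0.002, 0.007],
    [0.03, 0.005, 0.013],
    [0.045, 0.007, 0.019],
    [0.06, 0.01, 0.024],
    [0.075, 0.012, 0.029]
  ],
  "delta_rot": [
    [0, 0, 0],
    [0, 0, 0],
    [0, 0, 0],
    [0, 0, 0],
    [0, 0, 0]
  ],
  "claw": [1, 1, 1, 1, 1]
}}

```text
t: 7.43
eef_pos: [594.2, 169.9, 232.9]
tcp_rot: [-3.137, -0.749, -2.98]
ft_force: [-0.8, -0.0, -0.5]
opening: 0.007
grip_force: 0.2
```

Request:
{"fn": "arm_command", "kwargs": {
  "delta_pos": [
    [0.016, 0.003, 0.004],
    [0.031, 0.005, 0.008],
    [0.047, 0.008, 0.012],
    [0.063, 0.01, 0.015],
    [0.079, 0.013, 0.017]
  ],
  "delta_rot": [
    [0, 0, 0],
    [0, 0, 0],
    [0, 0, 0],
    [0, 0, 0],
    [0, 0, 0]
  ],
  "claw": [1, 1, 1, 1, 1]
}}

```text
t: 7.85
eef_pos: [614.0, 173.1, 237.2]
tcp_rot: [-3.137, -0.749, -2.98]
ft_force: [-0.9, -0.5, 0.1]
opening: 0.001
grip_force: 0.0
```

Now I retreat up and back, well clear of the lid, and look again.

Request:
{"fn": "arm_command", "kwargs": {
  "delta_pos": [
    [0.03, 0.005, 0.03],
    [0.06, 0.01, 0.07],
    [0.09, 0.015, 0.12],
    [0.12, 0.02, 0.18],
    [0.12, 0.02, 0.24]
  ],
  "delta_rot": [
    [0, 0, 0],
    [0, 0, 0],
    [0, 0, 0],
    [0, 0, 0],
    [0, 0, 0]
  ],
  "claw": [1, 1, 1, 1, 1]
}}

```text
t: 8.27
eef_pos: [644.4, 178.1, 297.1]
tcp_rot: [-3.137, -0.75, -2.98]
ft_force: [0.2, 0.0, 0.3]
opening: 0.001
grip_force: 0.0
```

Request:
{"fn": "arm_command", "kwargs": {
  "delta_pos": [
    [0, 0, 0.06],
    [0, 0, 0.12],
    [0, 0, 0.16],
    [0, 0, 0.16],
    [0, 0, 0.16]
  ],
  "delta_rot": [
    [0, 0, 0],
    [0, 0, 0],
    [0, 0, 0],
    [0, 0, 0],
    [0, 0, 0]
  ],
  "claw": [1, 1, 1, 1, 1]
}}

```text
t: 8.68
eef_pos: [643.7, 178.1, 337.0]
tcp_rot: [-3.137, -0.748, -2.98]
ft_force: [0.3, -0.6, -0.3]
opening: 0.003
grip_force: 0.0
```

```bash
python3 - <<'E'
from h import *
s=state();print(s["t"],s["eef_pos"],s["ft_force"],s["qvel"].round(3))
d=read_camera("side");cv2.imwrite("pics/s5.png",d[:,:,::-1])
# expected lid front corners at 1.2 rad
yaw=.164;x=np.array([np.cos(yaw),np.sin(yaw),0]);y=np.array([-x[1],x[0],0]);H=np.array([498,153.5,110])+130*x
for t in(1.0,1.1,1.2):
    for w in(-80,80): print(t,w,proj("side",H+w*y+x*(-152*np.cos(t)+8*np.sin(t))+np.array([0,0,152*np.sin(t)+8*np.cos(t)])).round(1))
E
```

```text
8.6833 [643.67877485 178.11187989 336.9809298 ] [ 0.2978007  -0.59277622 -0.33781522] [-0.001  0.015  0.028 -0.001 -0.011  0.   ]
1.0 -80 [348.5 164.2]
1.0 80 [304.2 137.2]
1.1 -80 [354.1 159.3]
1.1 80 [309.3 132.9]
1.2 -80 [359.9 155. ]
1.2 80 [314.6 129.1]
```

View pics/s5.png

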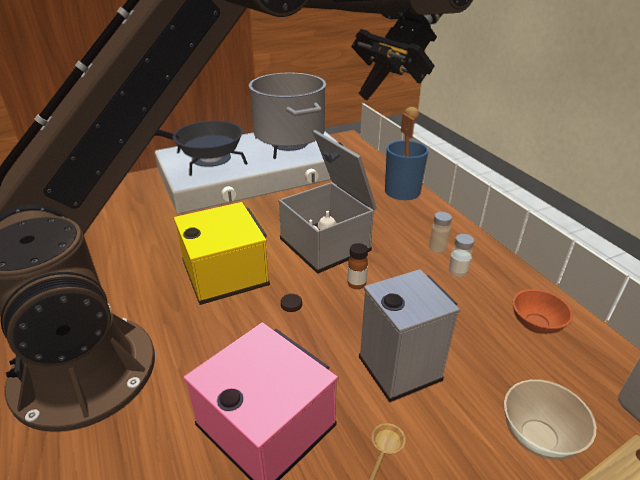

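The lid's free edge shows at (315,131)–(360,157), which matches 1.2 rad. The tall caddy is still shut and the arm is well clear, so I'm handing in.

```bash
python3 -c "
from cell import *
print(job_done())"
```

```text
the job is handed in; nothing more can be done
None
```

The low wide caddy's lid was eased open to its stop (about 1.2 rad in the side view), the tall caddy is still shut, and the job was handed in at about 9 s; no verdict came back.

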